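Unbolt the board carrier of a test jig and slide it out

ROBOT

A 6-joint arm with a two-finger parallel gripper is mounted at the origin on a cart in front of the work surface, level with it; the furniture and walls round the work are solid. World frame = base frame: x ahead of the robot, y to its left, z up, the work surface at z = 0. Lengths are in m, angles in rad, forces in N, time in s.
With the tool pointing down it reaches from about 0.275 to 0.75 m from the base axis. Payload 10.2 kg.
Tool frame: the origin (TCP) lies midway between the tips of the shut fingers; the grasp point (between the pads) lies 19 mm behind it (env.hold_point_z is the distance from the TCP to the grasp point, in m); z points along the fingers, y is the line along which they close (so a half turn about z gives the same grasp; the last joint's range is limited). The gripper opens to 85 mm and grips with 20 to 120 N. Pads are 22 mm wide; open, the fingers measure 114 mm over their backs; the gripper's body (76 mm by 85 mm) begins 54 mm behind the grasp point. The pads swing forward as they close: fully open they stand 13 mm farther back than shut.
Start: joints at [1, 0.313, 1.498, -0, 1.331, -0.223], TCP at [0.179, 0.494, 0.204] pointing down, gripper open.
Joint ranges: [-2.94, 2.94], [-0.97, 2.17], [0.19, 2.56], [-1.23, 4.37], [0.02, 3.11], [-2.88, 2.88]. Speed limits (rad/s): [2.39, 2.39, 3.01, 3.14, 3.14, 3.14].

INTERFACE

Orientations are given as a unit quaternion [x, y, z, w].
In Python, from bench import env, kinematics, monitor, eyes, job gives the robot as it stands. The module is installed in compiled form; this text tells all that it offers. Calls block until the motion is done:
- env.reach(position, orientation): joint-space move of the TCP to a pose.
- env.movel(position, velocity=0.15, frame=None, guard=None): straight line of the TCP; frame=None keeps the orientation; velocity is the mean speed in m/s. With guard (N) it stops when the force on the tool has changed by that much, and returns True; else False.
- env.set_joints(angles): joint-space move.
- env.release() and env.close_gripper(effort=None): open the fingers fully, or close them until they stop; effort is the grip in N (None keeps the last).
- env.hold(seconds).
- kinematics.ik(position, orientation): joint angles nearest the present ones, or None.
- monitor.sense(): the state.
- eyes.grab_frame(name): name is "scene" or "side" or "wrist"; returns a dict with "frame" (480x640x3 uint8, red, green, blue), "mtx" (3x3 intrinsics, pixels), "k1" (the pictures are not rectified: a ray, as slopes to the right and down, at radius r is drawn at 1 + k1 r^2 times it, then the intrinsics apply), "view" (4x4, takes a point from world to camera coordinates). Camera axes: x right, y down, z forward; pixel columns grow to the right and rows downward; lengths in m; the calibration is good to about 2 mm. A picture is of the moment at which its call begins. There is no depth.
A pose or a line that the arm cannot do raises env.MotionError and nothing moves.
- job.hand_in(): hands the job in; it is judged then, once.
The state is a dict: "clock": time; "joints": joint angles; "qvel": joint speeds; "joint_efforts": joint torques, N m; "position": TCP position; "ee_rot": TCP orientation; "contact_force": force on the tool from outside, world axes, zero at the start; "ft_torque": the same for the moment, N m; "finger_gap": opening from 0.0 (shut) to 1.0 (fully open); "gripper_force": force on a finger pad.
Only numpy, scipy, OpenCV 4.12 (cv2) and the standard library are available. Lean on these libraries where they do the work, as an engineer would, in place of code of your own. Each camera call takes 0.05 s, during which the arm holds its last target. There are 200 camera calls.

TASK

Release the circuit board from the test jig: draw the jig's bolt right back by its lever, tip the lever down into the side notch so that the bolt stays parked there, then slide the board carrier out to its stop. Leave the board sitting in its pocket, the bolt parked and the other things on the bench where they are.

Things in the scene. Friction and masses are not known exactly. Their poses are not given: they have to be found in the camera images.
- jig: Board test jig screwed to the bench: aluminium base plate 200 x 124 x 8 mm, a wing on its +y side. Origin: centre of the 200 x 124 plate's underside, on the bench; z up. x runs along the carrier's two rails (17 mm high) to the black contact head (x 76..100, y -58..58 mm, 57 mm high); the carrier slides out to -x. The bolt stands on the wing and is drawn along +y.
- notch (a point): Where the bolt's side notch opens, on the grey bolt block's top, 35 mm over the bench. In jig x, y (mm) this point is -22, 96 and the block spans -37..-7, 60..108 (screw feet 16 mm high reach x -46 and 2). A slot 9.5 mm wide along y, from y 69.5 to 101, is the lever's path; at its +y end the notch (y 91..101) is cut from it out through the block's +x side.
- bolt (a joint): Draw of the bolt, m: 0 = home, its 9 mm round pin 12 mm deep in the bored lug of the carrier; grows as the pin is drawn along the jig's +y, end stop at 0.0235. The pin has left the carrier at about 0.013; only from 0.0205 to the stop is the lever level with the notch. No spring: slides with about 2 N friction and stays where it is left. Starts within 4 mm of home.
- lever (a joint): Turn of the bolt's lever about the pin's axis (parallel to the jig's y, at jig x -22, z 22 mm), rad: 0 = straight up in the slot (which lets it lean 0.1 either way); grows as it tips to the jig's +x; about 1.6 = lying level in the notch. Turns easily: with the bolt drawn, once past about 0.4 it drops into the notch by its own weight.
- knob_centre (a point): Centre of the 16 mm black ball knob on the end of the bolt's lever, 40 mm from the pin's axis. The lever is a 7 mm steel rod. Upright, the knob's centre is 62 mm over the bench, at jig x -22, y 74 mm plus the draw.
- carrier (a joint): How far the grey board carrier is slid out along the jig's -x, in m: 0 = docked at the contact head, end stop at 0.055. Slides with about 2 N friction, stays where it is left; the bolt locks it.
- lip_top (a point): Middle of the top edge of the carrier's upturned pull lip, 42 mm over the bench: an aluminium plate 8 mm thick (along the jig's x), 60 mm wide (along y), at jig x -53 when docked. Behind it (to +x) is an empty well 50 mm long and 60 mm wide, its floor 15 mm over the bench (two screw heads 18 mm), then the board.
- pocket (a point): Centre of the floor of the carrier's board pocket, 15 mm over the bench; moves with the carrier. The pocket's frame is 8.5 mm high.
- board: Loose circuit board on four short feet, 56 x 78 mm, 59 mm high at its knob shaft, lying in the carrier's pocket. Origin: centre of the underside of its feet; its z axis points up.
- hex_keys: Folding hex key set, 98 x 28 x 18 mm, a bystander on the bench. Origin: centre of its underside.
- round_tin: Small round white tin, 39 mm across, 18 mm high, a bystander. Origin: centre of its underside.
- blue_driver: Blue screwdriver 178 mm long, 20 mm thick, a bystander. Origin: middle of its length, on the bench.
- adapter: Small metal coaxial adapter, 34 x 14 x 14 mm, lying on the bench beside the jig's wing, a bystander. Origin: centre of its underside.
Things that resemble listed ones, but are neither listed nor needed, are in the scene too. Of the things that look like the board, the larger one is meant.

How it is judged:
On the way:
1. the bolt is drawn and its lever lies in the notch, before the carrier is slid out (value of joint bolt above 0.019 m and value of joint lever above 1.2 rad and value of joint carrier below 0.02 m), for 0.2 s.
At the end, for the whole second after the job is handed in: The bolt is drawn by more than 19 mm with its lever tipped more than 1.2 rad down into the notch, the carrier is out by more than 48 of its 55 mm, and the board lies level and at rest in its pocket (within 8 mm of the pocket's centre, not lifted by more than 7 mm, tilted less than 0.12 rad) (value of joint bolt above 0.019 m and value of joint lever above 1.2 rad and value of joint carrier above 0.048 m and horizontal distance between board and pocket below 0.008 m and angle between board's own z axis and vertical below 0.12 rad and z of board in the frame of jig below 0.022 m and linear speed of board below 0.02 m/s); the robot touches nothing.
It fails at once if a bystander (hex key set, tin, screwdriver or adapter) is moved more than 30 mm (distance of any of hex_keys, round_tin, blue_driver, adapter from where it was at the start of the episode above 0.03 m).
It also fails if it takes over 45 s, if anything falls off the work surface, if the arm or the gripper's body presses on something with over 40 N, if the wrist force passes 120 N, or if a joint passes its speed limit or range.

## Working session

There is one attempt and no reset: what is moved stays moved. The work goes in short steps, each a Python script; the robot and the scene stay as the last script left them, time stands still between calls to the robot, and variables do not carry over. Pictures are saved under pics/ and viewed, at most 10 in all, crops included, and the job is handed in when it is done.

```bash
mkdir -p pics; python3 - <<'E'
from bench import env,monitor,eyes
import cv2,numpy as np,pickle
d={}
for n in("scene","side","wrist"):
    f=eyes.grab_frame(n);d[n]=f;cv2.imwrite(f"pics/{n}0.png",f["frame"][:,:,::-1])
    V=np.linalg.inv(f["view"]);print(n,V[:3,3],V[:3,2],f["mtx"][0,0],f["k1"])
pickle.dump(d,open("f0.pkl","wb"))
s=monitor.sense();print(s["clock"],s["position"],s["ee_rot"])
E
```

```text
scene [ 0.03108781 -0.57096778  0.55697217] [ 0.5160217   0.660522   -0.54537353] 462.6542649451599 -0.054624714736645534
side [ 0.33250168 -1.13278053  0.7062473 ] [ 0.11865265  0.87166362 -0.47552506] 553.5264831293978 -0.15905804604124024
wrist [0.10188617 0.52124012 0.37534657] [ 0.29656141 -0.1074998  -0.94894422] 422.78159338370523 -0.052753111742309455
0.15 [0.17885044 0.49338754 0.20406446] [ 1.73031168e-01  9.84916236e-01 -4.38144072e-04 -1.78533907e-04]
```

View pics/scene0.png

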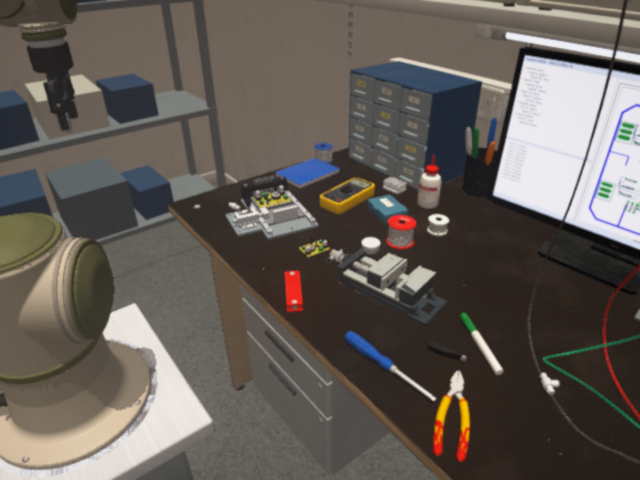

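View pics/side0.png

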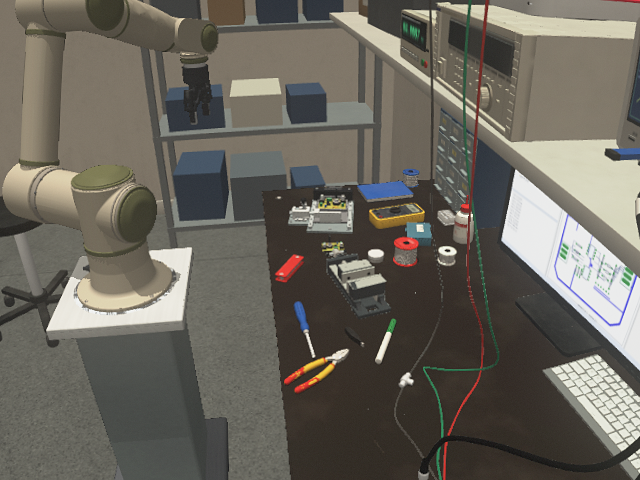

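The scene view shows the jig at about (272,208), with the yellow-green board in it and the black head behind. The gray object at (390,280) looks like a vise. The small board at (315,247) lies loose on the bench, so it is the decoy. I'll enlarge the jig and compute its position.

```bash
cat > h.py <<'E'
import numpy as np,cv2,pickle
def dist(f): return np.array([f["k1"],0,0,0,0.])
def ray(f,u,v):
    p=cv2.undistortPoints(np.array([[[u,v]]],float),f["mtx"],dist(f))[0,0]
    V=np.linalg.inv(f["view"]);return V[:3,3],V[:3,:3]@np.array([p[0],p[1],1])
def onz(f,u,v,z):
    o,d=ray(f,u,v);return o+d*(z-o[2])/d[2]
def proj(f,P):
    P=np.atleast_2d(P).astype(float);V=f["view"]
    return cv2.projectPoints(P,cv2.Rodrigues(V[:3,:3])[0],V[:3,3],f["mtx"],dist(f))[0][:,0]
def crop(f,name,x,y,w,h,k):
    cv2.imwrite(name,cv2.resize(f["frame"][y:y+h,x:x+w,::-1],None,fx=k,fy=k,interpolation=cv2.INTER_CUBIC))
E
python3 - <<'E'
from h import *
d=pickle.load(open("f0.pkl","rb"))
s=d["scene"]
for p in [(272,208),(228,220),(270,235),(317,225)]: print(p,onz(s,*p,0.01))
a=cv2.resize(s["frame"][165:245,215:325,::-1],None,fx=7,fy=7,interpolation=cv2.INTER_CUBIC)
cv2.imwrite("pics/c1.png",a)
E
```

```text
(272, 208) [0.53225673 0.28481625 0.01      ]
(228, 220) [0.42099993 0.30045226 0.01      ]
(270, 235) [0.46285355 0.18398631 0.01      ]
(317, 225) [0.56969145 0.15329577 0.01      ]
```

View pics/c1.png

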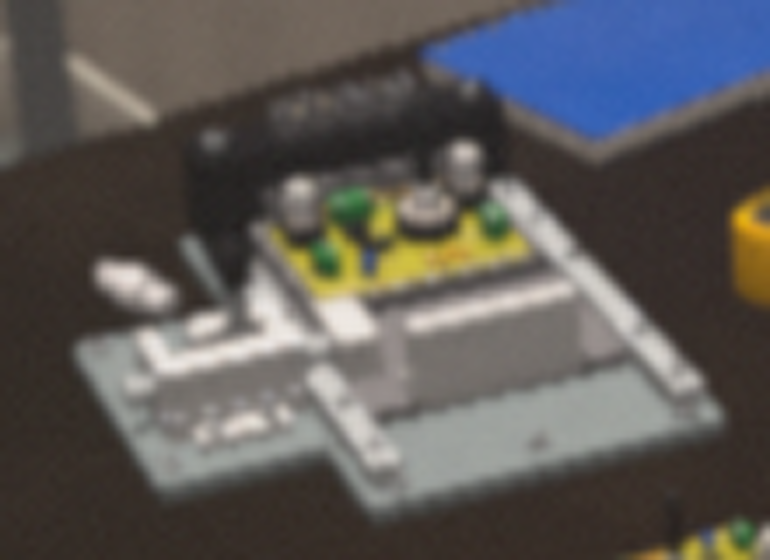

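The crop shows the jig plate's front corners at about (269,238) for jig (-100,62) and (318,223) for (-100,-62). The contact head is at the back and the bolt wing is to the left (+y), with the adapter behind the wing. I'll fit a rough pose and go above for a close look.

```bash
python3 - <<'E'
from h import *
from bench import env,monitor,eyes,kinematics
from scipy.spatial.transform import Rotation as R
d=pickle.load(open("f0.pkl","rb"));s=d["scene"]
A=onz(s,268.7,238,.008);B=onz(s,318,223.5,.008)
v=(A-B)[:2];print(np.linalg.norm(v));y=v/np.linalg.norm(v);x=np.array([y[1],-y[0]])
c=(A+B)[:2]/2+.1*x;th=np.arctan2(x[1],x[0]);print("jig",c,th)
w=d["wrist"]
T=np.eye(4);st_R=R.from_quat([1.73031168e-01,9.84916236e-01,0,0]).as_matrix();T[:3,:3]=st_R;T[:3,3]=[.17885,.49339,.20406]
C=np.linalg.inv(T)@np.linalg.inv(w["view"]);print(C.round(3))
# orientations: tool y along jig y or x; try options
for a in np.arange(0,360,45):
    q=(R.from_euler('z',th+np.radians(a))*R.from_euler('x',np.pi)).as_quat()
    p=np.array([*c,.25]); j=kinematics.ik(p,q); 
    M=(R.from_quat(q).as_matrix()@C[:3,:3])
    print(a,None if j is None else np.round(j,2),(p+R.from_quat(q).as_matrix()@C[:3,3]).round(3),M[:,2].round(2))
E
```

```text
0.12323036685373381
jig [0.5313927  0.26785392] 1.4217908718323584
[[ 0.    -0.949 -0.315  0.082]
 [ 1.     0.     0.    -0.   ]
 [ 0.    -0.315  0.949 -0.171]
 [ 0.     0.     0.     1.   ]]
0 [ 0.27  0.45  1.19 -0.    1.5   0.42] [0.543 0.349 0.421] [-0.05 -0.31 -0.95]
45 [ 0.27  0.45  1.19  0.    1.5  -0.37] [0.483 0.334 0.421] [ 0.19 -0.25 -0.95]
90 [ 0.27  0.45  1.19  0.    1.5  -1.15] [0.45  0.28  0.421] [ 0.31 -0.05 -0.95]
135 [ 0.27  0.45  1.19  0.    1.5  -1.94] [0.466 0.219 0.421] [ 0.25  0.19 -0.95]
180 [ 0.27  0.45  1.19  0.    1.5  -2.72] [0.519 0.187 0.421] [ 0.05  0.31 -0.95]
225 [ 0.27  0.45  1.19 -0.    1.5   2.78] [0.58  0.202 0.421] [-0.19  0.25 -0.95]
270 [ 0.27  0.45  1.19 -0.    1.5   1.99] [0.612 0.256 0.421] [-0.31  0.05 -0.95]
315 [ 0.27  0.45  1.19 -0.    1.5   1.2 ] [0.597 0.317 0.421] [-0.25 -0.19 -0.95]
```

```bash
python3 - <<'E'
from h import *
from bench import env,monitor,eyes
from scipy.spatial.transform import Rotation as R
th=1.4218;c=np.array([.5314,.2679])
q=(R.from_euler('z',th+np.pi/2)*R.from_euler('x',np.pi)).as_quat()
p=c+R.from_euler('z',th).as_matrix()[:2,:2]@[-.02,.06]
env.reach([*p,.24],q);env.hold(.2)
f=eyes.grab_frame("wrist");pickle.dump(f,open("f1.pkl","wb"))
cv2.imwrite("pics/w1.png",f["frame"][:,:,::-1]);print(monitor.sense()["clock"])
E
```

```text
1.8
```

View pics/w1.png

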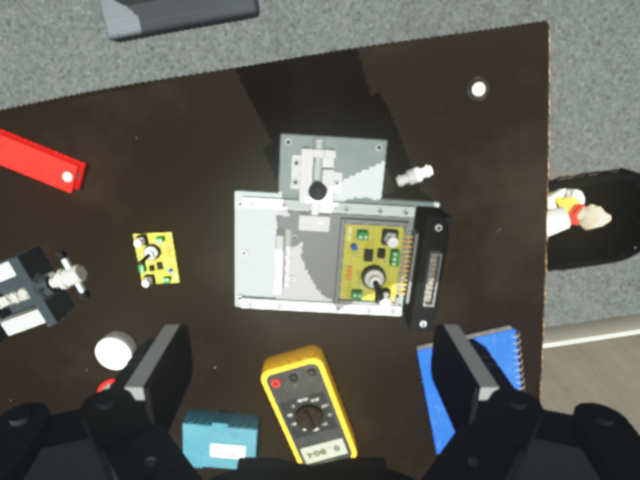

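The wrist view shows the jig centred at about (330,230), with the knob at (317,190), the lip at (279,264), the jigged board at (375,262) and the adapter at (415,175). The decoy board, smaller and not in a pocket, is at (155,258). I'll enlarge.

```bash
python3 -c "
from h import *
f=pickle.load(open('f1.pkl','rb'));crop(f,'pics/w1c.png',225,125,230,210,2.8)"
```

```text
(no output)
```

View pics/w1c.png

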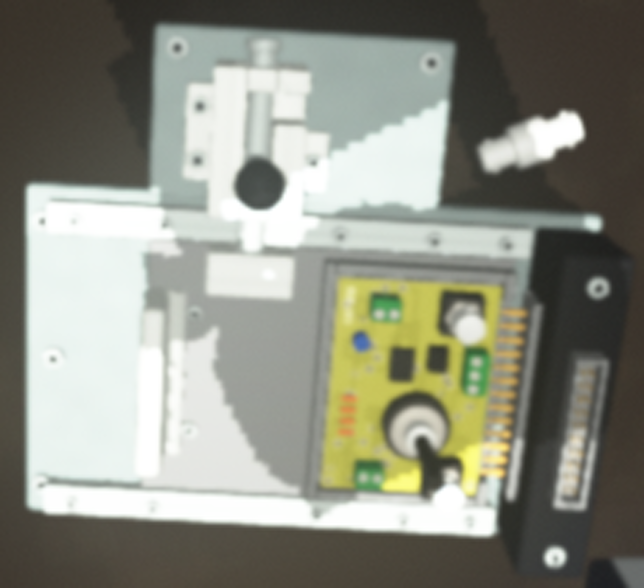

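In the crop, the plate corners are at (28,186) and (28,510), the block's far top corners at (217,66) and (310,72), the head's top corners at (630,258), (578,575) and (518,572), and the knob at (260,183). The slot runs up from the knob to the notch at about (295,115).

```bash
python3 - <<'E'
from h import *
from scipy.optimize import least_squares
f=pickle.load(open('f1.pkl','rb'))
J=np.array([[-100,62,8],[-100,-62,8],[-37,108,35],[-7,108,35],[100,58,57],[100,-58,57],[76,-58,57]])/1000
P=np.array([[28,186],[28,510],[217,66],[310,72],[630,258],[578,575],[518,572]])/2.8+[225,125]
def W(s,J):
    c,n=np.cos(s[2]),np.sin(s[2]);return np.c_[s[0]+c*J[:,0]-n*J[:,1],s[1]+n*J[:,0]+c*J[:,1],J[:,2]]
r=least_squares(lambda s:(proj(f,W(s,J))-P).ravel(),[.5314,.2679,1.4218],loss='soft_l1')
print(r.x);print((proj(f,W(r.x,J))-P).round(1).tolist())
k=onz(f,260/2.8+225,183/2.8+125,.062)[:2];c,n=np.cos(r.x[2]),np.sin(r.x[2])
print(k,np.array([[c,n],[-n,c]])@(k-r.x[:2]))
l=onz(f,180/2.8+225,375/2.8+125,.042)[:2];print("lip",np.array([[c,n],[-n,c]])@(l-r.x[:2]))
s=pickle.load(open('f0.pkl','rb'))['scene'];print(proj(s,W(r.x,J)).round(0).tolist())
E
```

```text
[0.53575829 0.27044563 1.37405192]
[[-1.1, -0.6], [-0.1, -0.8], [-2.2, -0.2], [-1.2, -0.7], [4.6, 0.5], [4.1, 4.4], [0.8, 4.6]]
[0.45640754 0.26548641] [-0.02037484  0.07685051]
lip [-0.04293156  0.00713996]
[[267.0, 237.0], [318.0, 223.0], [237.0, 218.0], [233.0, 212.0], [239.0, 181.0], [282.0, 172.0], [286.0, 175.0]]
```

```bash
cat > fit.py <<'E'
from h import *
from scipy.optimize import least_squares
f=pickle.load(open('f1.pkl','rb'))
J=np.array([[-100,62,8],[-100,-62,8],[-37,108,35],[-7,108,35],[100,62,8],[-53,30,42],[-53,-30,42],[-22,76.5,62]])/1000
P=np.array([[28,186],[28,510],[217,66],[310,72],[603,218],[151,308],[148,477],[260,183]])/2.8+[225,125]
def W(s,J):
    c,n=np.cos(s[2]),np.sin(s[2]);return np.c_[s[0]+c*J[:,0]-n*J[:,1],s[1]+n*J[:,0]+c*J[:,1],J[:,2]]
r=least_squares(lambda s:(proj(f,W(s,J))-P).ravel(),[.5314,.2679,1.4218],loss='soft_l1')
E
python3 - <<'E'
from fit import *
print(r.x);print((proj(f,W(r.x,J))-P).round(1).tolist())
c,n=np.cos(r.x[2]),np.sin(r.x[2])
k=onz(f,260/2.8+225,183/2.8+125,.062)[:2];print(k,np.array([[c,n],[-n,c]])@(k-r.x[:2]))
E
```

```text
[0.53658059 0.27090928 1.36609568]
[[0.0, -0.7], [0.0, -0.8], [-0.5, 0.3], [0.5, 0.2], [-0.4, -0.4], [1.1, 0.3], [0.1, -0.4], [-0.5, 1.0]]
[0.45640754 0.26548641] [-0.02160676  0.07739686]
```

The residuals are about 1 px, and the knob lands at jig (-21.6, 77.4), which matches -22 and 74 plus a small draw. Next I grasp the knob and draw the bolt.

```bash
cat >> fit.py <<'E'
from bench import env,monitor,eyes
from scipy.spatial.transform import Rotation as R
S=r.x
def jw(x,y,z): return W(S,np.array([[x,y,z]])/1000)[0]
def wj(p):
    c,n=np.cos(S[2]),np.sin(S[2]);return np.r_[np.array([[c,n],[-n,c]])@(np.asarray(p)[:2]-S[:2]),p[2]]*1000
def quat(a): return (R.from_euler('z',S[2]+a)*R.from_euler('x',np.pi)).as_quat()
def st(t=""):
    s=monitor.sense();print(t,round(s["clock"],2),wj(s["position"]).round(1),s["contact_force"].round(1) if hasattr(s["contact_force"],'round') else s["contact_force"],round(float(s["finger_gap"]),3),s["gripper_force"])
E
python3 - <<'E'
from fit import *
q=quat(np.pi/2)
env.reach(jw(-21.6,77.4,110),q);st()
print(env.movel(jw(-21.6,77.4,45),.1,guard=15));st("down")
env.close_gripper(30);st("grip")
print(env.movel(jw(-21.6,106,45),.05,guard=25));st("drawn")
f=eyes.grab_frame("wrist");pickle.dump(f,open("f2.pkl","wb"));cv2.imwrite("pics/w2.png",f["frame"][:,:,::-1])
E
```

```text
2.38 [-21.1  76.6 111.3] [ 0.2 -0.1  1.3] 0.999 0.0
False
down 3.18 [-21.3  76.9  45.8] [ 0.5  0.1 -0.1] 0.999 0.0
grip 3.95 [-21.6  77.4  45. ] [-0.   0.5 -0.1] -0.001 0.0
False
drawn 4.67 [-21.5 105.8  45.1] [ 0.7  0.2 -0.4] -0.0 0.0
```

View pics/w2.png

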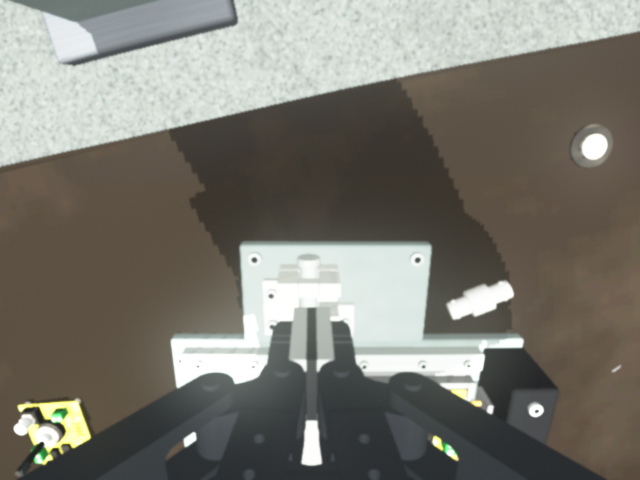

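The fingers closed completely, so they missed the knob. I'll check the fitted pose against this picture, where the block's far corners are at about (278,266) and (340,266) and the plate corner is at (171,337).

```bash
python3 - <<'E'
from fit import *
g=pickle.load(open('f2.pkl','rb'))
print(proj(g,np.array([jw(-37,108,35),jw(-7,108,35),jw(-100,62,8),jw(100,62,8),jw(-22,74,62),jw(-22,96,62),monitor.sense()["position"]])).round(0).tolist())
for n,h in(("w1",f),("w2",g)): 
    V=np.linalg.inv(h["view"]);print(n,V[:3,3].round(4),wj(V[:3,3]).round(0),V[:3,2].round(3))
env.movel(jw(-21.6,106,150),.2)
env.movel(jw(-21.6,106,200),.2)
h=eyes.grab_frame("wrist");pickle.dump(h,open("f3.pkl","wb"));cv2.imwrite("pics/w3.png",h["frame"][:,:,::-1]);st()
E
```

```text
[[278.0, 284.0], [342.0, 284.0], [172.0, 339.0], [524.0, 338.0], [310.0, 381.0], [310.0, 336.0], [311.0, 297.0]]
w1 [0.3877 0.2698 0.4113] [-31. 146. 411.] [ 0.312 -0.046 -0.949]
w2 [0.3483 0.2879 0.2164] [-22. 188. 216.] [ 0.31  -0.063 -0.949]
 5.85 [-22.  106.5 198.4] [ 0.7  0.1 -0.3] -0.002 0.0
```

View pics/w3.png

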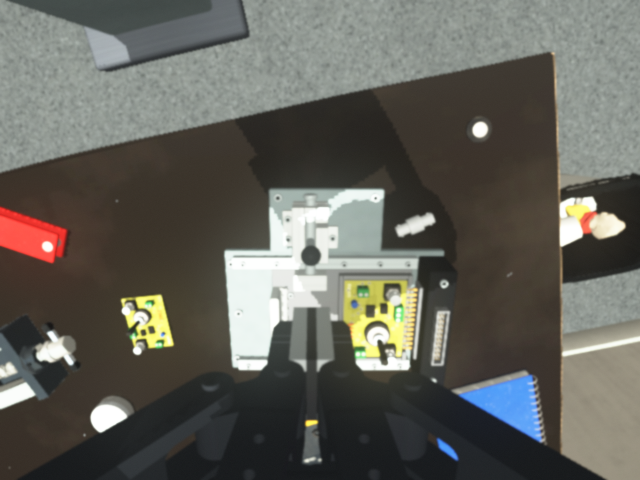

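```bash
python3 - <<'E'
from fit import *
g=pickle.load(open('f3.pkl','rb'))
print(wj(onz(g,311,256,.062)),wj(onz(f,317.5,190.3,.062)))
print(proj(g,np.array([jw(-37,108,35),jw(-7,108,35),jw(-100,62,8),jw(100,62,8),jw(-100,-62,8),jw(-22,74,62),monitor.sense()["position"]])).round(0).tolist())
crop(g,'pics/w3c.png',220,180,240,200,3)
E
```

```text
[-21.77870478  76.27962001  62.        ] [-21.90780934  77.42806415  62.        ]
[[292.0, 208.0], [329.0, 208.0], [225.0, 251.0], [445.0, 251.0], [233.0, 367.0], [311.0, 259.0], [311.0, 296.0]]
```

View pics/w3c.png

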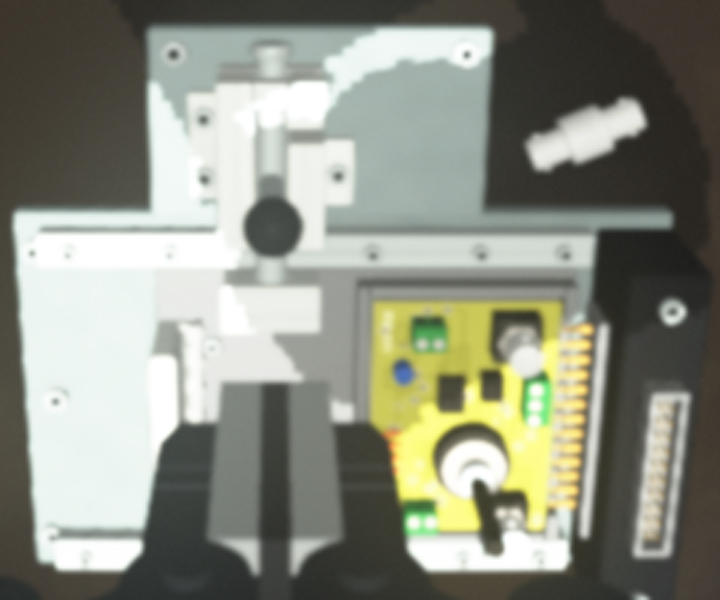

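The knob is at (311,256), jig y about 76, essentially unmoved. The visible fingertip sits lower in the image than the projected TCP, so I suspect the effective tip height. I'll test by touch: the knob's top should be at z = 70.

```bash
python3 - <<'E'
from fit import *
print(env.hold_point_z)
env.movel(jw(-21.8,76.3,95),.2);env.hold(.2);st()
print(env.movel(jw(-21.8,76.3,40),.03,guard=4));st("touch")
env.movel(jw(-21.8,76.3,80),.2);st()
E
```

```text
0.0187
 6.74 [-21.5  76.1  96.1] [ 0.2 -0.2  0.6] 0.002 0.0
True
touch 8.32 [-21.6  76.2  42.8] [-0.6  0.8  6.1] -0.003 2.7234574779868126
 8.67 [-21.6  76.   80.5] [ 0.4 -0.7 -1. ] 0.006 0.0
```

The touch came at a reported z of 42.8 instead of 70, so the real fingertips are about 27 mm behind the reported TCP. That agrees with the picture and explains the miss, so I apply the offset and grasp again.

```bash
python3 - <<'E'
from fit import *
env.release();st()
print(env.movel(jw(-21.8,76.3,21),.08,guard=10));env.hold(.1);st("down")
env.close_gripper(30);st("grip")
E
```

```text
9.45 [-21.8  76.3  80. ] [ 0.7 -0.4  0.5] 0.996 0.0
False
down 10.43 [-21.6  76.   21.5] [ 0.   0.3 -0.6] 1.001 0.0
grip 11.1 [-21.8  76.3  21.1] [-0.4 -0.3  1.7] 0.16 29.179982542991638
```

The knob is gripped, with a gap of about 14 mm. Now I draw it.

```bash
python3 - <<'E'
from fit import *
print(env.movel(jw(-21.8,103,21),.04,guard=22));st("drawn")
env.hold(.2);st("settled")
g=eyes.grab_frame("wrist");pickle.dump(g,open("f4.pkl","wb"))
E
```

```text
True
drawn 11.7 [-21.5  97.5  21.2] [ 7.1 -2.7 -3.8] 0.158 29.94512915611267
settled 11.9 [-21.5  97.4  21.2] [ 7.7 -0.7 -3.3] 0.157 29.97946321964264
```

It stopped at jig y = 97.4 on the end stop, a draw of about 23 mm. Next I release and use the open -x finger to tip the lever towards +x.

```bash
python3 - <<'E'
from fit import *
env.release();env.movel(jw(-21.8,97.2,10),.08,guard=8);st("open")
print(env.movel(jw(38,97.2,10),.08,guard=12));st("pushed")
env.movel(jw(38,97.2,70),.2);env.movel(jw(-22,110,190),.25);env.hold(.1)
g=eyes.grab_frame("wrist");pickle.dump(g,open("f5.pkl","wb"));crop(g,'pics/w5.png',220,130,260,220,2.7);st()
print(proj(g,jw(18,97,22)))
E
```

```text
open 12.93 [-22.   97.5   9.5] [ 0.1 -0.4 -0.4] 0.999 0.0
False
pushed 13.83 [37.7 97.2 10. ] [ 0.4 -0.2 -0.1] 0.999 0.0
 15.12 [-21.9 110.5 188.2] [-0.7 -0.2 -1.1] 1.001 0.0
[[359.34320615 224.94237241]]
```

View pics/w5.png

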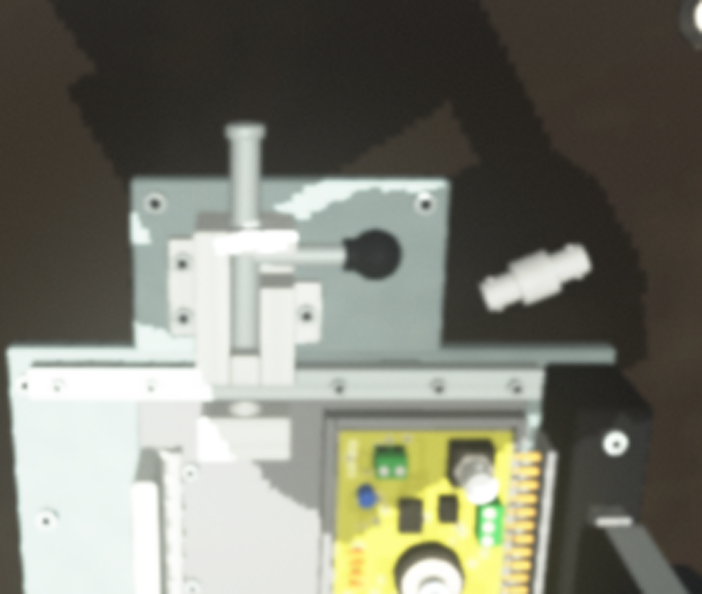

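The lever lies in the notch: the knob is at crop (374,254), or (358.5,224.1) full frame, and the parked position predicts (359.3,224.9). Next I push the carrier out by its lip with shut fingers in the well.

```bash
python3 - <<'E'
from fit import *
env.close_gripper(30)
env.reach(jw(-24,0,110),quat(0));env.hold(.1);st()
print(env.movel(jw(-24,0,3),.06,guard=8));env.hold(.1);st("down")
if monitor.sense()["position"][2]<.012:
    print(env.movel(jw(-104,0,3),.04,guard=18));st("pushed")
    env.hold(.2);st()
E
```

```text
17.31 [-2.390e+01  1.000e-01  1.104e+02] [-0.6 -0.7  0.4] 0.002 0.0
False
down 19.34 [-23.9  -0.1   3.2] [ 0.4 -0.1 -0.6] -0.003 0.0
True
pushed 20.93 [-93.9   0.    3. ] [1.3 5.1 1.2] -0.007 2.154814191162586
 21.12 [-94.    0.1   2.9] [1.5 5.  3.5] -0.001 1.9769324362277985
```

It stopped at x = -94, and I predicted -93 for the end stop. I'll back off, rise and verify.

```bash
python3 - <<'E'
from fit import *
env.movel(jw(-84,0,3),.08);env.movel(jw(-84,0,110),.15)
env.reach(jw(-22,110,190),quat(np.pi/2));env.hold(.3)
g=eyes.grab_frame("wrist");pickle.dump(g,open("f6.pkl","wb"));crop(g,'pics/w6.png',190,130,290,240,2.5);st()
print(proj(g,np.array([jw(-108,30,42),jw(-108,-30,42),jw(18,97,22)])).round(0).tolist())
E
```

```text
23.86 [-22.1 109.9 189.9] [ 0.1 -0.4  0.9] -0.001 0.0
[[209.0, 307.0], [214.0, 368.0], [359.0, 224.0]]
```

View pics/w6.png

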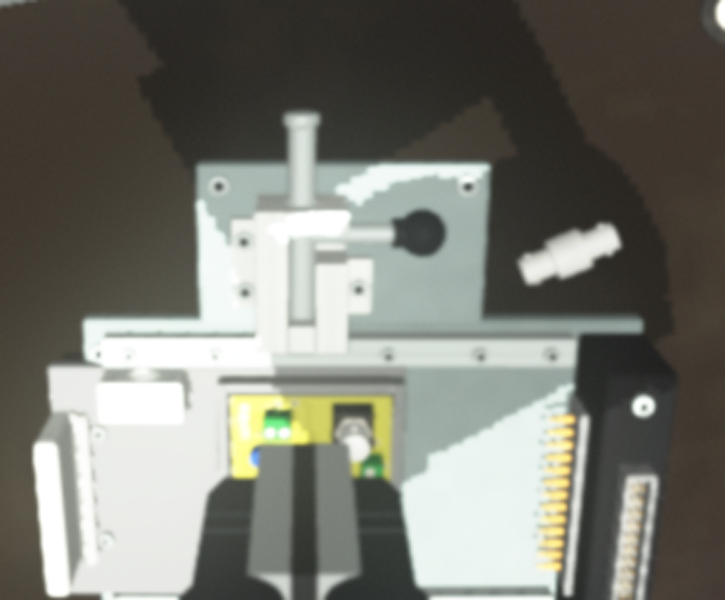

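The lip's top is at crop (47,442), or full-frame x of about 209, exactly where 55 mm out predicts it. The board sits in its pocket and the lever is still parked, with the knob at crop (420,232). Handing in.

```bash
python3 -c "
from bench import job
print(job.hand_in())"
```

```text
the job is handed in; nothing more can be done
None
```

The job is handed in: in the last wrist picture the bolt is drawn and parked in its notch, the carrier is out at its stop with the board in its pocket, and the arm touched no bystander; the judge returned no verdict.

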